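# Seat the V-pulley and lock its set collar

### The job

The V-pulley on this jackshaft has crept off the spacer sleeve that sets its place: loosen the thumbscrew of the set collar by about a quarter turn, then slide the collar along the shaft so that it pushes the pulley fully home on the sleeve, which ends out of sight in the pulley's recess and has to be felt, and press it there for a moment with a firm push of about 12 N. Do not ram it: the collar must never bear on the pulley with more than 20 N. With the collar still up against the pulley, screw the thumbscrew hard down again and let go; do not disturb the can, the bottle or the screwdriver.

Things in the scene. Friction and masses are not known exactly. Their poses are not given: they have to be found in the camera images.
- rig: Jackshaft rig fixed to the bench: grey frame 400 x 135 mm, 40 mm high; fixed level 20 mm steel shaft, axis 73 mm above the bench, in two blue pillow blocks (127 mm across, 38 mm along the shaft, tops 31 mm above its axis) at y = -140 and +140 mm; a fixed 26 mm thick sleeve on the shaft by the +y block. Origin on the bench under the shaft's middle; y axis along the shaft towards home, z up.
- knob (a point): Centre of the thumbscrew's head, a knurled brass knob 22 mm in diameter and 16 mm tall, black index line on top, upright on a 10 mm stem above the middle of the collar: 43 mm above the shaft axis, its underside 17 mm above the collar's top. It travels with the collar, which can be slid by it.
- thumbscrew (a joint): Turn of the thumbscrew, rad, right-hand thread: 0 is hard down at its stop, positive is loosened (counter-clockwise from above). Starts tight, 0 to 0.12. Below about 0.75 its tip grips the shaft (hard down it holds the collar against 80 N), beyond that the collar is free. It turns with about 0.06 N m, rising sharply at the stop; it stays where it is left.
- collar: Set collar, a dark steel ring 36 mm in diameter, 20 mm wide, on the shaft. Origin on the shaft axis at mid-width, axes as the rig's. It slides on the shaft (about 2.5 N once the screw is loose) but does not turn (the screw's tip runs in the keyway). It starts at y = -55 to -15 mm in the rig's frame and is up against the pulley's boss when its origin is 10 mm short of the pulley's.
- pulley: Aluminium V-pulley keyed to the shaft: slides with about 4 N, does not turn. Rim 76 mm across, 30 mm wide; towards the collar a boss 34 mm across, 30 mm long. Origin on the axis at the boss's free end, axes as the rig's, rim at y = 30 to 60 mm. Starts at y = 10 to 18 mm in the rig's frame. Home (recess solid on the sleeve) lies at y = 22 to 52 mm, different each time, not visible, found by feel.
- can_mid (a point): Middle (58 mm up) of a red drinks can, 66 mm in diameter and 115 mm tall, standing beyond the rig. A bystander.
- bottle_mid (a point): Middle (60 mm up) of a white bottle with a yellow label and a red cap, 44 mm in diameter and 120 mm tall, standing beyond the rig. A bystander.
- screwdriver: A screwdriver with an orange handle, 200 mm long, lying on the bench between the rig and the robot, x axis along it towards the tip. A bystander.

How it is judged:
By the outcome, as a careful person would: the job done as asked, in the order asked, and still so for the second after the job is handed in, with the robot touching nothing.
It also fails if it takes over 64 s, if anything falls off the work surface, if the arm or the gripper's body presses on something with over 40 N, if the wrist force passes 120 N, or if a joint passes its speed limit or range.

### The arm

A 6-joint arm with a two-finger parallel gripper is mounted at the origin on the work surface. World frame = base frame: x ahead of the robot, y to its left, z up, the work surface at z = 0. Lengths are in mm, angles in rad, forces in N, time in s.
With the tool pointing down it reaches from about 300 to 775 mm from the base axis. Payload 14.6 kg.
Tool frame: the origin (TCP) lies at the very end of the fingers, on their centre line; the grasp point (between the pads) lies 19 mm behind it; z points along the fingers, y is the direction in which the jaws open and shut (so a half turn about z gives the same grasp; the last joint's range is limited). The gripper opens to 94 mm and grips with 3 to 60 N. Pads are 16 mm wide; open, the fingers measure 119 mm over their backs; the gripper's body (75 mm by 177 mm) begins 78 mm behind the grasp point.
Start: joints at [-1.301, 0.3, 1.521, -0, 1.321, -0.067], TCP at [181.75, -519.092, 205.446] pointing down, gripper open.
Joint ranges: [-3.03, 3.03], [-0.79, 2.21], [0.23, 2.52], [-1.04, 4.18], [0, 3.07], [-2.55, 2.55]. Speed limits (rad/s): [2.22, 2.22, 2.57, 3.14, 3.14, 3.14].

### API

Orientations are given as [roll, pitch, yaw] about the fixed x, y, z axes, in that order (R = Rz(yaw) Ry(pitch) Rx(roll)).
In Python, from cell import manip gives the robot as it stands.
- The arm moves only by the shell command python3 -m pendant 'ROWS' [FORCE]. ROWS is JSON, a list of rows, each an object with "claw": the finger opening in m, from 0 to 0.094; "delta_pos": the shift along the tool's x, y, z in m, a list of three; "rotation": the turn, a rotation vector about the tool's x, y, z in rad, a list of three. A call has 1 to 10 rows; each row is the pose to reach, as a shift and turn from the pose measured when the call began, along the tool's axes at that moment; what a row does not reach only later rows make up. A row lasts 1/8 s, in which the tool goes at most 62.5 mm and 10.7 degrees, less where a joint would pass 70% of its speed; a pose out of reach is approached as far as the arm can. A call with a gripper value outside its range is refused whole. The fingers move at their own pace and stop on an object; FORCE is the grip in N (left out, the last holds). Time passes only in rows, so rows that repeat a pose let the fingers close. It gives the time, the measured TCP pose, the force and the opening at its end, in the units of the state.
- manip.read_state(): the state, without advancing time (a new reading comes with each control period).
- manip.camera(name): name is "scene" or "top" or "wrist"; returns the picture (384x512x3 uint8, red, green, blue); there is no depth.
- manip.camera_model(name): a dict with "fx", "fy", "cx", "cy" (pixels), "cam_to_world" (4x4, takes a point from camera to world coordinates); the wrist camera has in their place "T_tool_cam" (4x4, takes a point from camera to tool coordinates, whose origin is the TCP and whose axes are the flange's). Camera axes: x right, y up, looking along -z (the intrinsics and any distortion apply to the point x, -y, -z); pixel columns grow to the right and rows downward; lengths in mm; the calibration is good to about 2 mm. A picture is of the moment at which its call begins: read the wrist's pose just before it. camera_model takes no time and is no camera call.
- manip.sign_off(): hands the job in, once; it reports no verdict.
The state is a dict: "clock": time; "joints": joint angles; "qd": joint speeds; "effort": joint torques, N m; "eef_pos": TCP position; "eef_rot": TCP orientation; "wrist_force": force on the tool from outside, world axes, zero at the start; "moment": the same for the moment, N m; "finger_gap": finger opening in mm.
Only numpy, scipy, OpenCV 4.12 (cv2) and the standard library are available. Lean on these libraries where they do the work, as an engineer would, in place of code of your own. Each camera call takes 0.05 s, during which the arm holds its last target.

## Working session

There is one attempt and no reset: what is moved stays moved. The work goes in short steps, Python scripts to look and compute and a shell command to move; the robot and the scene stay as the last step left them, time stands still between calls to the robot, and variables do not carry over. Pictures are saved under pics/ and viewed, and the job is handed in when it is done.

```bash
ls; mkdir -p pics; python3 - <<'E'
from cell import manip
import cv2,json
s=manip.read_state();print(s)
for n in("scene","top","wrist"):
    im=manip.camera(n);cv2.imwrite(f"pics/a_{n}.png",im[:,:,::-1])
    m=manip.camera_model(n);print(n,{k:(v.tolist() if hasattr(v,'tolist') else v) for k,v in m.items()})
E
```

```text
pics
{'clock': 0.0, 'joints': array([-1.30057737e+00,  3.00459326e-01,  1.52161236e+00, -2.34943442e-05,
        1.32070562e+00, -6.66003758e-02]), 'qd': array([-9.55893241e-08,  1.17463646e-03, -6.42524925e-04, -1.33305943e-03,
       -3.35536518e-04, -4.50508458e-04]), 'effort': array([-1.02736911e-03, -5.31805015e+01, -3.52732480e+01,  7.07761617e-02,
        2.43626320e-02, -1.29129930e-04]), 'eef_pos': array([ 181.68457033, -518.83034473,  204.87956326]), 'eef_rot': array([-3.14040912e+00, -5.61334712e-05,  3.36825129e-01]), 'wrist_force': array([-0.90396263,  0.49920288, -0.23151327]), 'moment': array([-0.0096036 ,  0.03594644,  0.04717356]), 'finger_gap': 94.20243328732752}
scene {'fx': 480.55533608054964, 'fy': 480.55533608054964, 'cx': 257.24726601763393, 'cy': 190.6048081012875, 'cam_to_world': [[-0.7319545473075991, -0.5846834926708362, 0.3498396119280378, 1001.9977769571433], [0.681293469220075, -0.6348634666589479, 0.36440031215664137, 418.44878046620687], [0.009041541561167054, 0.5050679084044198, 0.8630322464579074, 1028.508958530399], [0.0, 0.0, 0.0, 1.0]]}
top {'fx': 459.71130569131026, 'fy': 459.71130569131026, 'cx': 260.04719061964255, 'cy': 191.1240645512041, 'cam_to_world': [[-0.02474451469670832, 0.9958037471963378, -0.0881056528388301, 526.8611087979933], [-0.9996639258160765, -0.023966065231327528, 0.00988246625684614, 25.88789009769219], [0.007729451106924651, 0.08832057963498548, 0.9960621119179897, 989.0437272703645], [0.0, 0.0, 0.0, 1.0]]}
wrist {'fx': 320.53043489395276, 'fy': 320.53043489395276, 'cx': 257.2126819963731, 'cy': 193.44599604263746, 'T_tool_cam': [[0.00028397801885155557, 0.9639803947136562, 0.2659731527131755, 78.1132883055323], [0.9999988780140001, 0.00011745113048659791, -0.0014933773702575821, -0.0754769384702092], [-0.0014708253543025776, 0.26597327838136925, -0.963979279787611, -179.8731280560924], [0.0, 0.0, 0.0, 1.0]]}
```

View pics/a_scene.png

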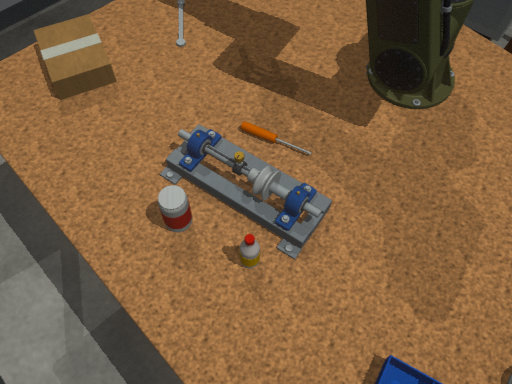

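View pics/a_top.png

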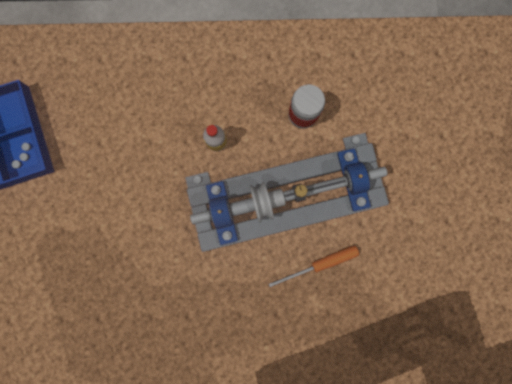

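The top view shows the rig with its blue blocks at about (220,212) and (358,178), the brass knob at (301,191) and the pulley at (265,201). The can is at (307,105), the bottle at (213,137) and the screwdriver around (315,268). Next I'll measure these with masks.

```bash
cat > h.py <<'E'
import numpy as np,cv2
from cell import manip
def ray(n,uv,T=None):
    m=manip.camera_model(n)
    T=np.array(m["cam_to_world"]) if T is None else T
    d=np.array([(uv[0]-m["cx"])/m["fx"],-(uv[1]-m["cy"])/m["fy"],-1.])
    return T[:3,3],T[:3,:3]@d
def plane(n,uv,z,T=None):
    o,d=ray(n,uv,T);return o+d*(z-o[2])/d[2]
def two(r1,r2):
    (o1,d1),(o2,d2)=r1,r2
    A=np.stack([d1,-d2],1);t=np.linalg.lstsq(A,o2-o1,rcond=None)[0]
    p,q=o1+t[0]*d1,o2+t[1]*d2
    return (p+q)/2,np.linalg.norm(p-q)
def blobs(im,lo,hi,amin=15):
    h=cv2.cvtColor(im,cv2.COLOR_BGR2HSV);m=cv2.inRange(h,np.array(lo),np.array(hi))
    n,l,s,c=cv2.connectedComponentsWithStats(m)
    return [(c[i].round(1).tolist(),s[i].tolist()) for i in range(1,n) if s[i][4]>=amin]
E
python3 - <<'E'
from h import *
for n in("scene","top"):
    im=cv2.imread(f"pics/a_{n}.png")
    print(n,"blue",blobs(im,(105,120,50),(125,255,255),60))
    print("brass",blobs(im,(18,120,60),(32,255,255),10))
    x0,y0,w,h=(150,110,190,150) if n=="scene" else (180,130,220,120)
    cv2.imwrite(f"pics/b_{n}.png",cv2.resize(im[y0:y0+h,x0:x0+w],None,fx=3.6,fy=3.6,interpolation=cv2.INTER_CUBIC))
E
```

```text
scene blue [([197.6, 147.0], [179, 130, 42, 41, 521]), ([294.3, 204.6], [276, 183, 40, 47, 617]), ([401.8, 373.6], [376, 355, 66, 29, 1007])]
brass [([68.0, 23.8], [65, 20, 8, 10, 21]), ([58.5, 26.6], [55, 23, 9, 10, 26]), ([80.4, 26.4], [78, 24, 7, 6, 16]), ([90.7, 30.6], [88, 27, 7, 8, 22]), ([39.4, 32.0], [36, 28, 7, 10, 22]), ([52.8, 34.5], [49, 31, 8, 8, 12]), ([64.5, 35.8], [61, 32, 8, 8, 26]), ([76.6, 35.1], [74, 34, 7, 3, 10]), ([46.1, 41.1], [44, 40, 6, 3, 11]), ([57.8, 42.6], [52, 40, 12, 6, 20]), ([82.5, 49.1], [80, 48, 6, 3, 11]), ([74.9, 53.4], [71, 52, 9, 4, 16]), ([92.3, 59.6], [88, 53, 11, 14, 31]), ([56.4, 61.1], [54, 59, 7, 5, 10]), ([63.6, 65.1], [62, 61, 4, 8, 12]), ([68.8, 61.3], [66, 60, 7, 4, 13]), ([58.8, 72.3], [56, 69, 6, 7, 18]), ([68.3, 73.8], [67, 70, 4, 8, 11]), ([54.4, 79.1], [52, 77, 6, 5, 15]), ([63.2, 81.9], [60, 79, 9, 7, 27]), ([79.4, 81.2], [77, 78, 5, 7, 14]), ([74.9, 85.5], [73, 83, 5, 6, 10]), ([85.6, 87.1], [83, 84, 7, 8, 15]), ([93.8, 85.6], [91, 84, 7, 5, 10]), ([61.2, 88.2], [59, 87, 5, 4, 11]), ([238.8, 156.5], [234, 151, 10, 12, 86]), ([249.4, 260.5], [239, 252, 21, 15, 153])]
top blue [([17.3, 136.2], [0, 81, 45, 104, 2775]), ([356.1, 178.4], [338, 150, 32, 60, 706]), ([220.8, 214.2], [212, 203, 18, 20, 136])]
brass [([218.4, 146.4], [208, 141, 19, 9, 49]), ([300.5, 190.1], [296, 185, 10, 11, 70])]
```

View pics/b_top.png

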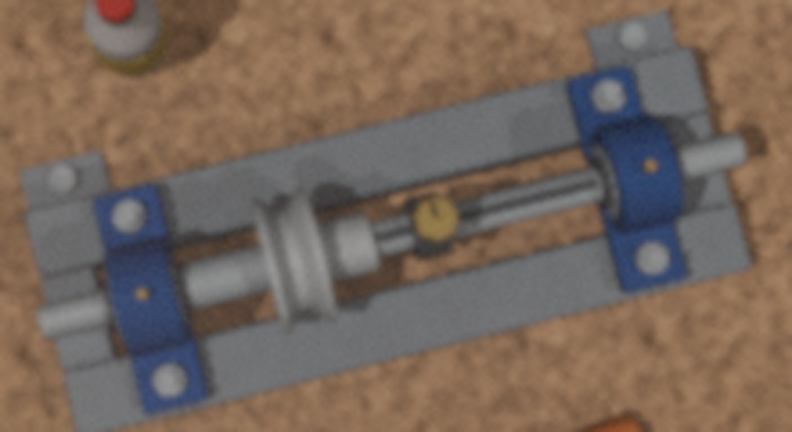

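View pics/b_scene.png

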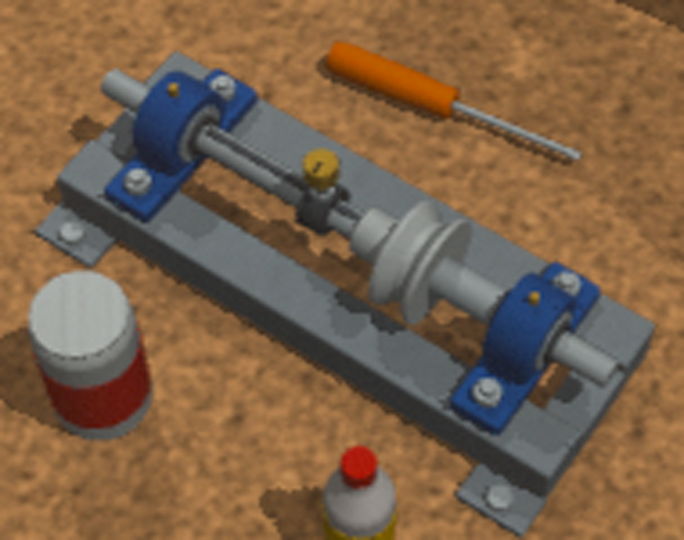

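```bash
python3 - <<'E'
from h import *
print("knob",two(ray("scene",(238.8,156.5)),ray("top",(300.5,190.1))))
print("knob top z116",plane("top",(300.5,190.1),117),plane("scene",(238.8,156.5),117))
a=two(ray("scene",(198.1,134.7)),ray("top",(360.6,175.8)));b=two(ray("scene",(298.3,192.5)),ray("top",(219.4,211.4)))
print("oil",a,b); 
p=plane("top",(360.6,175.8),105);q=plane("top",(219.4,211.4),105);print(p,q)
d=q-p;print("rig yaw",np.arctan2(-d[0],d[1]),np.hypot(*d[:2]))
c=(p+q)/2;u=d/np.linalg.norm(d);print("mid",c,"knob y",(plane("top",(300.5,190.1),117)-c)@u)
# can top centre and bottle cap
print("can",plane("top",(308,101),115),"bottle",plane("top",(213,131),118))
# boss end approx top view crop (375,243)
print("boss",(plane("top",(180+372/3.6,130+240/3.6),80)-c)@u)
E
```

```text
knob (array([603.67788077, -59.42143604, 120.88692441]), np.float64(0.24661617444323522))
knob top z116 [604.10061169 -59.90033331 117.        ] [601.90183232 -61.36405564 117.        ]
oil (array([ 629.06725306, -176.63796754,  111.40296273]), np.float64(1.2046635562358172)) (array([567.25899989,  95.96724399, 111.68448748]), np.float64(0.8232545231706005))
[ 630.1965865  -178.61017981  105.        ] [567.83044378  96.1807203  105.        ]
rig yaw 0.22317782942429648 281.7793011155178
mid [599.01351514 -41.21472975 105.        ] knob y -19.348108208716614
can [777.78111897 -80.34122461 115.        ] bottle [722.12353819 104.82307728 118.        ]
boss 12.730656408933985
```

```bash
python3 -m pendant '[{"claw":0.05,"delta_pos":[0.55,-0.294,0],"rotation":[0,0,-1.457]},{"claw":0.05,"delta_pos":[0.55,-0.294,0],"rotation":[0,0,-1.457]},{"claw":0.05,"delta_pos":[0.55,-0.294,0],"rotation":[0,0,-1.457]},{"claw":0.05,"delta_pos":[0.55,-0.294,0],"rotation":[0,0,-1.457]},{"claw":0.05,"delta_pos":[0.55,-0.294,0],"rotation":[0,0,-1.457]},{"claw":0.05,"delta_pos":[0.55,-0.294,0],"rotation":[0,0,-1.457]},{"claw":0.05,"delta_pos":[0.55,-0.294,0],"rotation":[0,0,-1.457]},{"claw":0.05,"delta_pos":[0.55,-0.294,0],"rotation":[0,0,-1.457]},{"claw":0.05,"delta_pos":[0.55,-0.294,0],"rotation":[0,0,-1.457]},{"claw":0.05,"delta_pos":[0.55,-0.294,0],"rotation":[0,0,-1.457]}]' 30
cat >> h.py <<'E'
from scipy.spatial.transform import Rotation as Ro
U=np.array([-np.sin(.223),np.cos(.223),0]);V=np.array([np.cos(.223),np.sin(.223),0])
def st():
    s=manip.read_state();R=Ro.from_euler('xyz',s["eef_rot"]).as_matrix()
    return s,np.array(s["eef_pos"]),R
def show():
    s,p,R=st();F=np.array(s["wrist_force"]);e=np.array(s["eef_rot"])
    print("t",round(s["clock"],2),"tcp",p.round(2),"rpy",e.round(4),"F rig(v,u,z)",(F@V).round(2),(F@U).round(2),F[2].round(2),"M",np.round(s["moment"],3),"gap",round(s["finger_gap"],1),"q6",round(s["joints"][5],3))
    return s,p,R
def wrist(name):
    s,p,R=st();im=manip.camera("wrist")[:,:,::-1].copy();cv2.imwrite(f"pics/{name}.png",im)
    T=np.eye(4);T[:3,:3]=R;T[:3,3]=p
    return im,T@np.array(manip.camera_model("wrist")["T_tool_cam"])
E
python3 - <<'E'
from h import *
show();im,T=wrist("c");np.save("Tc.npy",T)
print(blobs(im,(18,100,60),(32,255,255),60))
E
```

```text
clock: 1.4
eef_pos: [604.7, -57.9, 205.2]
eef_rot: [-3.141, -0.001, 1.794]
wrist_force: [0.3, -2.0, 1.3]
finger_gap: 50.1
t 1.4 tcp [604.75 -57.86 205.17] rpy [-3.1414e+00 -9.0000e-04  1.7940e+00] F rig(v,u,z) -0.09 -1.99 1.34 M [-0.075 -0.058  0.003] gap 50.1 q6 -0.379
[([398.8, 42.5], [386, 15, 33, 53, 526]), ([260.7, 196.9], [246, 182, 28, 31, 565]), ([370.0, 332.1], [362, 297, 14, 64, 354]), ([143.9, 330.7], [139, 299, 14, 62, 300])]
```

View pics/c.png

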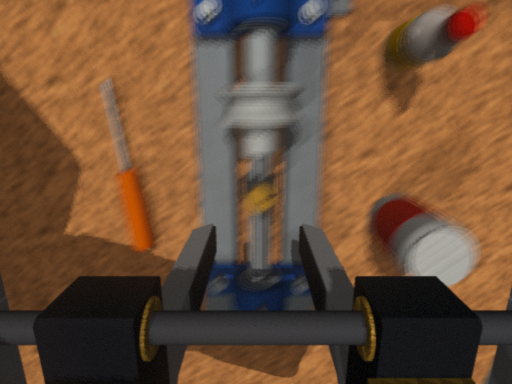

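The wrist view is slightly blurred by motion. The knob is near (261,197), with the shaft running vertically at column 260 and the pulley at row 105. I'll take it again with the arm settled.

```bash
python3 - <<'E'
from h import *
s,p,R=show();im,T=wrist("d")
b=[x for x in blobs(im,(18,100,60),(32,255,255),60) if 200<x[0][0]<320];print(b)
cv2.imwrite("pics/d2.png",cv2.resize(im[60:320,160:360],None,fx=2.3,fy=2.3))
w=plane("wrist",b[0][0],118,T);print("knob",w)
t2=two(ray("wrist",b[0][0],T),ray("top",(300.5,190.1)));print(t2)
print("tool delta",R.T@(w-p))
E
```

```text
t 1.45 tcp [607.62 -52.86 204.41] rpy [ 3.1413e+00 -2.3000e-03  1.7973e+00] F rig(v,u,z) 4.07 3.58 0.1 M [ 0.12  -0.246 -0.016] gap 49.9 q6 -0.375
[([248.9, 207.0], [236, 193, 27, 29, 575])]
knob [603.23180453 -62.51974372 118.        ]
(array([602.77331784, -58.54186023, 130.5524858 ]), np.float64(0.2573538527814437))
tool delta [-8.62035019 -6.47353771 86.38741403]
```

View pics/d2.png

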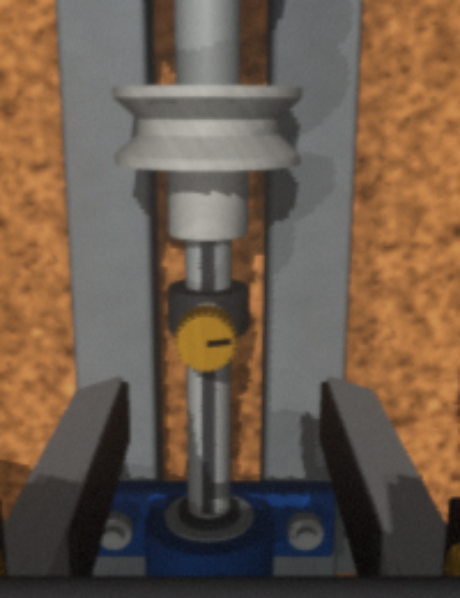

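```bash
python3 -m pendant '[{"claw":0.05,"delta_pos":[-0.004,-0.003,0.025],"rotation":[0,0,0]},{"claw":0.05,"delta_pos":[-0.007,-0.006,0.05],"rotation":[0,0,0]},{"claw":0.05,"delta_pos":[-0.007,-0.006,0.05],"rotation":[0,0,0]},{"claw":0.05,"delta_pos":[-0.007,-0.006,0.05],"rotation":[0,0,0]},{"claw":0.05,"delta_pos":[-0.007,-0.006,0.05],"rotation":[0,0,0]},{"claw":0.05,"delta_pos":[-0.007,-0.006,0.05],"rotation":[0,0,0]}]'
python3 - <<'E'
from h import *
s,p,R=show();im,T=wrist("e");show()
b=[x for x in blobs(im,(18,100,60),(32,255,255),60) if 200<x[0][0]<320];print(b)
w=plane("wrist",b[0][0],118,T);print("knob",w)
print(two(ray("wrist",b[0][0],T),ray("top",(300.5,190.1))))
print("tool delta",R.T@(w-p))
E
```

```text
clock: 2.25
eef_pos: [601.6, -63.6, 154.8]
eef_rot: [3.141, -0.001, 1.798]
wrist_force: [-0.7, 0.1, 0.4]
finger_gap: 49.7
t 2.25 tcp [601.55 -63.59 154.78] rpy [ 3.1415e+00 -1.5000e-03  1.7983e+00] F rig(v,u,z) -0.64 0.26 0.41 M [-0.031 -0.115 -0.02 ] gap 49.7 q6 -0.394
t 2.3 tcp [601.51 -63.57 154.65] rpy [-3.1415e+00 -1.6000e-03  1.7983e+00] F rig(v,u,z) 0.38 -0.37 0.53 M [-0.07  -0.138 -0.001] gap 50.0 q6 -0.394
[([259.3, 215.6], [244, 198, 33, 36, 872])]
knob [603.50666833 -62.07007906 118.        ]
(array([602.93582195, -58.87437412, 127.38965301]), np.float64(0.4871997964787483))
tool delta [ 0.99005241  2.24232595 36.78122232]
```

View pics/e.png

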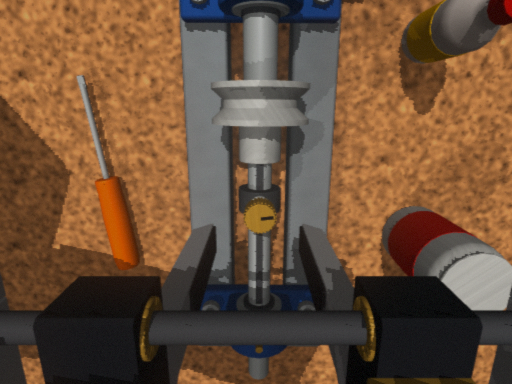

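```bash
python3 -m pendant '[{"claw":0.05,"delta_pos":[0.0015,0.0023,0.015],"rotation":[0,0,-0.003]},{"claw":0.05,"delta_pos":[0.0015,0.0023,0.035],"rotation":[0,0,-0.003]},{"claw":0.05,"delta_pos":[0.0015,0.0023,0.0535],"rotation":[0,0,-0.003]},{"claw":0.05,"delta_pos":[0.0015,0.0023,0.0535],"rotation":[0,0,-0.003]},{"claw":0.05,"delta_pos":[0.0015,0.0023,0.0535],"rotation":[0,0,-0.003]},{"claw":0.05,"delta_pos":[0.0015,0.0023,0.0535],"rotation":[0,0,-0.003]}]'
python3 - <<'E'
from h import *
show()
wrist("f")
E
```

```text
clock: 3.05
eef_pos: [603.8, -61.6, 101.9]
eef_rot: [3.141, -0.001, 1.801]
wrist_force: [-0.8, 0.1, 0.3]
finger_gap: 50.0
t 3.05 tcp [603.76 -61.56 101.91] rpy [ 3.1405e+00 -1.1000e-03  1.8013e+00] F rig(v,u,z) -0.81 0.24 0.27 M [ 0.028 -0.138 -0.043] gap 50.0 q6 -0.394
```

View pics/f.png

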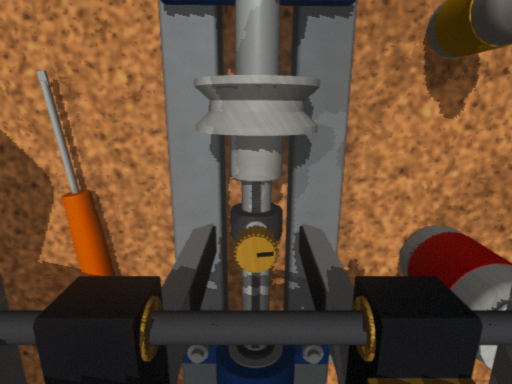

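The knob at (256,254) sits midway between the fingertips at columns 197 and 315. Closing on it now.

```bash
python3 -m pendant '[{"claw":0.03,"delta_pos":[0,0,0],"rotation":[0,0,0.007]},{"claw":0.015,"delta_pos":[0,0,0],"rotation":[0,0,0.007]},{"claw":0.015,"delta_pos":[0,0,0],"rotation":[0,0,0.007]},{"claw":0.015,"delta_pos":[0,0,0],"rotation":[0,0,0.007]},{"claw":0.015,"delta_pos":[0,0,0],"rotation":[0,0,0.007]}]' 40
python3 - <<'E'
from h import *
show();im,T=wrist("g");print(plane("wrist",[x for x in blobs(im,(18,100,60),(32,255,255),60) if 200<x[0][0]<320][0][0],118,T))
E
```

```text
clock: 3.72
eef_pos: [603.3, -61.7, 101.9]
eef_rot: [3.142, -0.001, 1.794]
wrist_force: [-5.8, -0.3, 3.8]
finger_gap: 20.8
t 3.73 tcp [603.35 -61.66 101.89] rpy [ 3.1415e+00 -1.2000e-03  1.7943e+00] F rig(v,u,z) -5.71 0.95 3.83 M [-0.161  0.93  -0.003] gap 20.8 q6 -0.387
[603.7197853  -61.83375615 118.        ]
```

View pics/g.png

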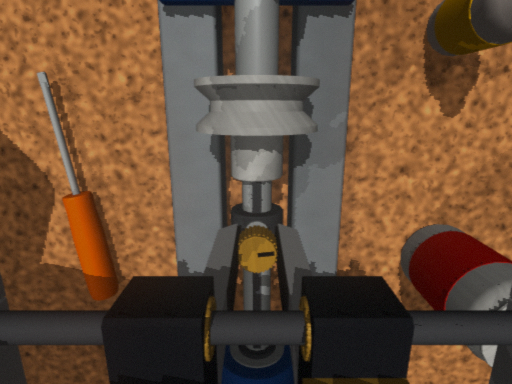

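```bash
python3 -m pendant '[{"claw":0.015,"delta_pos":[0,-0.0003,0],"rotation":[0,0,-0.15]},{"claw":0.015,"delta_pos":[0,-0.0003,0],"rotation":[0,0,-0.3]},{"claw":0.015,"delta_pos":[0,-0.0003,0],"rotation":[0,0,-0.45]},{"claw":0.015,"delta_pos":[0,-0.0003,0],"rotation":[0,0,-0.6]},{"claw":0.015,"delta_pos":[0,-0.0003,0],"rotation":[0,0,-0.6]}]'
python3 - <<'E'
from h import *
show();wrist("h1")
E
```

```text
clock: 4.4
eef_pos: [603.2, -61.6, 102.0]
eef_rot: [3.141, -0.001, 2.393]
wrist_force: [-2.0, -0.4, 2.0]
finger_gap: 20.9
t 4.4 tcp [603.16 -61.62 102.03] rpy [ 3.1405e+00 -8.0000e-04  2.3935e+00] F rig(v,u,z) -2.01 0.1 1.95 M [0.125 0.271 0.055] gap 20.9 q6 -0.986
```

View pics/h1.png

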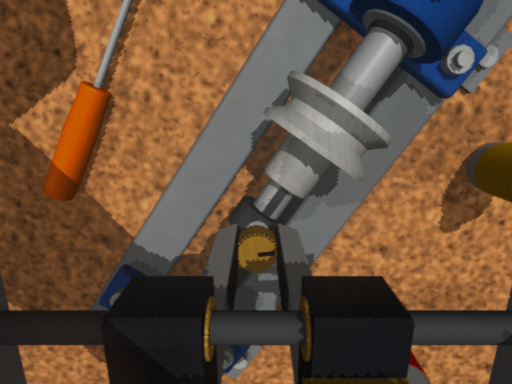

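The index line at (262,253) still points right in the gripper frame, so the knob turns with the gripper. I'll turn the remaining 0.95 rad.

```bash
python3 -m pendant '[{"claw":0.015,"delta_pos":[0,0,0],"rotation":[0,0,-0.15]},{"claw":0.015,"delta_pos":[0,0,0],"rotation":[0,0,-0.3]},{"claw":0.015,"delta_pos":[0,0,0],"rotation":[0,0,-0.45]},{"claw":0.015,"delta_pos":[0,0,0],"rotation":[0,0,-0.6]},{"claw":0.015,"delta_pos":[0,0,0],"rotation":[0,0,-0.75]},{"claw":0.015,"delta_pos":[0,0,0],"rotation":[0,0,-0.9]},{"claw":0.015,"delta_pos":[0,0,0],"rotation":[0,0,-0.97]},{"claw":0.015,"delta_pos":[0,0,0],"rotation":[0,0,-0.97]},{"claw":0.015,"delta_pos":[0,0,0],"rotation":[0,0,-0.97]}]'
python3 - <<'E'
from h import *
s,p,R=show();wrist("h2");print(R.T@U,R.T@V)
E
```

```text
clock: 5.58
eef_pos: [603.1, -61.5, 102.1]
eef_rot: [3.14, 0.0, -2.925]
wrist_force: [-3.9, 2.0, 4.7]
finger_gap: 21.1
t 5.58 tcp [603.11 -61.53 102.14] rpy [ 3.1401e+00  3.0000e-04 -2.9252e+00] F rig(v,u,z) -3.37 2.83 4.72 M [0.4   0.741 0.007] gap 21.1 q6 -1.951
[0.00661375 0.99997709 0.00144121] [-9.99978076e-01  6.61327855e-03  3.34789998e-04]
```

View pics/h2.png

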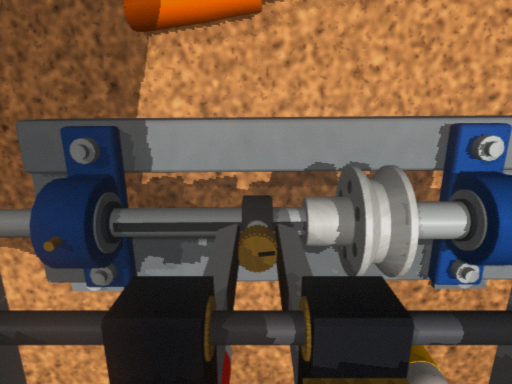

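The knob has followed the full quarter turn and the jaws now lie along the shaft, so tool +y is towards home. I'll try a first short slide.

```bash
python3 -m pendant '[{"claw":0.015,"delta_pos":[0,0.001,0],"rotation":[0,0,0]},{"claw":0.015,"delta_pos":[0,0.003,0],"rotation":[0,0,0]},{"claw":0.015,"delta_pos":[0,0.005,0],"rotation":[0,0,0]},{"claw":0.015,"delta_pos":[0,0.007,0],"rotation":[0,0,0]},{"claw":0.015,"delta_pos":[0,0.008,0],"rotation":[0,0,0]},{"claw":0.015,"delta_pos":[0,0.009,0],"rotation":[0,0,0]},{"claw":0.015,"delta_pos":[0,0.010,0],"rotation":[0,0,0]}]'
python3 - <<'E'
from h import *
s,p,R=show();print("u",(p-[599.0,-41.2,0])@U);wrist("i1")
E
```

```text
clock: 6.5
eef_pos: [600.9, -51.7, 102.2]
eef_rot: [3.14, 0.0, -2.925]
wrist_force: [-3.8, -3.9, 4.0]
finger_gap: 21.3
t 6.5 tcp [600.94 -51.74 102.15] rpy [ 3.1402e+00  3.0000e-04 -2.9251e+00] F rig(v,u,z) -4.53 -2.99 4.01 M [-0.581  0.592 -0.031] gap 21.3 q6 -1.935
u -10.711857588165392
```

View pics/i1.png

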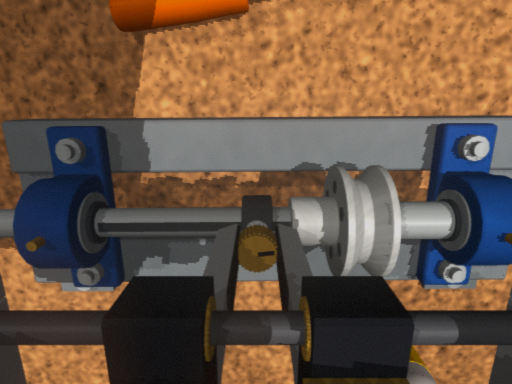

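The collar slides at about 3 N. The boss's end is at column 290 and the collar's edge at about 272. I'll go up closer to the boss first.

```bash
cat > chk.py <<'E'
import sys
from h import *
s,p,R=show();f=-np.array(s["wrist_force"])@U
print("   u %.2f  push %.2f"%((p-[599.0,-41.2,0])@U,f))
sys.exit(1 if f>float(sys.argv[1]) else 0)
E
python3 -m pendant '[{"claw":0.015,"delta_pos":[0,0.001,0],"rotation":[0,0,0]},{"claw":0.015,"delta_pos":[0,0.003,0],"rotation":[0,0,0]},{"claw":0.015,"delta_pos":[0,0.005,0],"rotation":[0,0,0]},{"claw":0.015,"delta_pos":[0,0.007,0],"rotation":[0,0,0]},{"claw":0.015,"delta_pos":[0,0.008,0],"rotation":[0,0,0]},{"claw":0.015,"delta_pos":[0,0.009,0],"rotation":[0,0,0]}]' >/dev/null; python3 chk.py 6 && python3 -m pendant '[{"claw":0.015,"delta_pos":[0,0.0005,0],"rotation":[0,0,0]},{"claw":0.015,"delta_pos":[0,0.001,0],"rotation":[0,0,0]}]' >/dev/null && python3 chk.py 6 && python3 -m pendant '[{"claw":0.015,"delta_pos":[0,0.0005,0],"rotation":[0,0,0]},{"claw":0.015,"delta_pos":[0,0.001,0],"rotation":[0,0,0]}]' >/dev/null && python3 chk.py 6 && python3 -m pendant '[{"claw":0.015,"delta_pos":[0,0.0005,0],"rotation":[0,0,0]},{"claw":0.015,"delta_pos":[0,0.001,0],"rotation":[0,0,0]}]' >/dev/null && python3 chk.py 6 && python3 -m pendant '[{"claw":0.015,"delta_pos":[0,0.0005,0],"rotation":[0,0,0]},{"claw":0.015,"delta_pos":[0,0.001,0],"rotation":[0,0,0]}]' >/dev/null && python3 chk.py 6
```

```text
t 7.3 tcp [598.91 -42.82 102.17] rpy [ 3.1401e+00  1.0000e-04 -2.9251e+00] F rig(v,u,z) -4.94 -2.64 5.07 M [-0.599  0.668 -0.004] gap 21.0 q6 -1.921
   u -1.56  push 2.64
t 7.55 tcp [598.69 -41.82 102.2 ] rpy [ 3.1401e+00  1.0000e-04 -2.9251e+00] F rig(v,u,z) -2.78 -3.42 4.77 M [-0.504  0.601 -0.028] gap 20.9 q6 -1.919
   u -0.54  push 3.42
t 7.8 tcp [598.46 -40.83 102.18] rpy [ 3.1401e+00  1.0000e-04 -2.9252e+00] F rig(v,u,z) -4.49 -2.66 4.16 M [-0.529  0.614  0.016] gap 21.2 q6 -1.918
   u 0.48  push 2.66
t 8.05 tcp [598.22 -39.82 102.15] rpy [ 3.1401  0.     -2.9252] F rig(v,u,z) -4.66 -2.95 5.08 M [-0.557  0.619  0.014] gap 21.5 q6 -1.916
   u 1.52  push 2.95
t 8.3 tcp [598.12 -39.38 102.2 ] rpy [ 3.1411e+00  2.0000e-04 -2.9253e+00] F rig(v,u,z) -3.76 -6.36 3.02 M [-1.396  0.412 -0.002] gap 21.0 q6 -1.914
   u 1.97  push 6.36
```

Contact at u≈1.9, where the push rose to about 6.4 N at roughly 6 N/mm, so steps of about 1 mm are safe. I'll push on in guarded steps.

```bash
python3 -m pendant '[{"claw":0.015,"delta_pos":[0,0.0005,0],"rotation":[0,0,0]},{"claw":0.015,"delta_pos":[0,0.001,0],"rotation":[0,0,0]}]' >/dev/null && python3 chk.py 9 && python3 -m pendant '[{"claw":0.015,"delta_pos":[0,0.0005,0],"rotation":[0,0,0]},{"claw":0.015,"delta_pos":[0,0.001,0],"rotation":[0,0,0]}]' >/dev/null && python3 chk.py 9 && python3 -m pendant '[{"claw":0.015,"delta_pos":[0,0.0005,0],"rotation":[0,0,0]},{"claw":0.015,"delta_pos":[0,0.001,0],"rotation":[0,0,0]}]' >/dev/null && python3 chk.py 9 && python3 -m pendant '[{"claw":0.015,"delta_pos":[0,0.0005,0],"rotation":[0,0,0]},{"claw":0.015,"delta_pos":[0,0.001,0],"rotation":[0,0,0]}]' >/dev/null && python3 chk.py 9
```

```text
t 8.55 tcp [598.03 -38.98 102.22] rpy [-3.1411e+00  4.0000e-04 -2.9255e+00] F rig(v,u,z) -4.74 -6.37 3.97 M [-1.343  0.362  0.012] gap 21.2 q6 -1.913
   u 2.38  push 6.37
t 8.8 tcp [597.92 -38.56 102.23] rpy [-3.1401e+00  5.0000e-04 -2.9257e+00] F rig(v,u,z) -3.83 -6.16 4.34 M [-1.334  0.348 -0.026] gap 20.9 q6 -1.911
   u 2.82  push 6.16
t 9.05 tcp [597.85 -38.15 102.22] rpy [-3.1391e+00  7.0000e-04 -2.9258e+00] F rig(v,u,z) -4.61 -6.2 3.01 M [-1.321  0.392  0.024] gap 20.9 q6 -1.91
   u 3.23  push 6.20
t 9.3 tcp [597.73 -37.76 102.22] rpy [-3.1381e+00  8.0000e-04 -2.9260e+00] F rig(v,u,z) -3.62 -6.92 3.45 M [-1.275  0.4    0.02 ] gap 21.3 q6 -1.908
   u 3.64  push 6.92
```

Each call nets about 0.4 mm, and the tool tilts slightly (roll +0.004). I'll use 1.5 mm steps and counter the tilt.

```bash
python3 -m pendant '[{"claw":0.015,"delta_pos":[0,0.0005,0],"rotation":[-0.004,0,0]},{"claw":0.015,"delta_pos":[0,0.001,0],"rotation":[-0.004,0,0]},{"claw":0.015,"delta_pos":[0,0.0015,0],"rotation":[-0.004,0,0]}]' >/dev/null && python3 chk.py 9 && python3 -m pendant '[{"claw":0.015,"delta_pos":[0,0.0005,0],"rotation":[-0.001,0,0]},{"claw":0.015,"delta_pos":[0,0.001,0],"rotation":[-0.001,0,0]},{"claw":0.015,"delta_pos":[0,0.0015,0],"rotation":[-0.001,0,0]}]' >/dev/null && python3 chk.py 9 && python3 -m pendant '[{"claw":0.015,"delta_pos":[0,0.0005,0],"rotation":[-0.001,0,0]},{"claw":0.015,"delta_pos":[0,0.001,0],"rotation":[-0.001,0,0]},{"claw":0.015,"delta_pos":[0,0.0015,0],"rotation":[-0.001,0,0]}]' >/dev/null && python3 chk.py 9 && python3 -m pendant '[{"claw":0.015,"delta_pos":[0,0.0005,0],"rotation":[-0.001,0,0]},{"claw":0.015,"delta_pos":[0,0.001,0],"rotation":[-0.001,0,0]},{"claw":0.015,"delta_pos":[0,0.0015,0],"rotation":[-0.001,0,0]}]' >/dev/null && python3 chk.py 9 && python3 -m pendant '[{"claw":0.015,"delta_pos":[0,0.0005,0],"rotation":[-0.001,0,0]},{"claw":0.015,"delta_pos":[0,0.001,0],"rotation":[-0.001,0,0]},{"claw":0.015,"delta_pos":[0,0.0015,0],"rotation":[-0.001,0,0]}]' >/dev/null && python3 chk.py 9 
```

```text
t 9.68 tcp [597.54 -36.89 102.22] rpy [-3.1412e+00  1.0000e-03 -2.9262e+00] F rig(v,u,z) -4.96 -6.3 4.08 M [-1.327  0.382  0.045] gap 21.1 q6 -1.909
   u 4.53  push 6.30
t 10.05 tcp [597.35 -35.99 102.24] rpy [-3.1411e+00  1.2000e-03 -2.9263e+00] F rig(v,u,z) -4.51 -6.88 3.82 M [-1.352  0.427  0.014] gap 20.8 q6 -1.907
   u 5.44  push 6.88
t 10.43 tcp [597.14 -35.09 102.2 ] rpy [-3.1412e+00  1.3000e-03 -2.9265e+00] F rig(v,u,z) -3.95 -7.26 3.94 M [-1.41   0.332  0.06 ] gap 20.9 q6 -1.906
   u 6.37  push 7.26
t 10.8 tcp [596.93 -34.21 102.22] rpy [-3.1412e+00  1.5000e-03 -2.9266e+00] F rig(v,u,z) -5.01 -6.61 3.07 M [-1.354  0.378  0.011] gap 20.9 q6 -1.904
   u 7.27  push 6.61
t 11.18 tcp [596.76 -33.32 102.26] rpy [-3.1411e+00  1.7000e-03 -2.9268e+00] F rig(v,u,z) -4.38 -5.79 4.21 M [-1.334  0.441  0.039] gap 20.8 q6 -1.903
   u 8.18  push 5.79
```

```bash
python3 -m pendant '[{"claw":0.015,"delta_pos":[0,0.0005,0],"rotation":[-0.001,0,0]},{"claw":0.015,"delta_pos":[0,0.001,0],"rotation":[-0.001,0,0]},{"claw":0.015,"delta_pos":[0,0.0015,0],"rotation":[-0.001,0,0]}]' >/dev/null && python3 chk.py 9 && python3 -m pendant '[{"claw":0.015,"delta_pos":[0,0.0005,0],"rotation":[-0.001,0,0]},{"claw":0.015,"delta_pos":[0,0.001,0],"rotation":[-0.001,0,0]},{"claw":0.015,"delta_pos":[0,0.0015,0],"rotation":[-0.001,0,0]}]' >/dev/null && python3 chk.py 9 && python3 -m pendant '[{"claw":0.015,"delta_pos":[0,0.0005,0],"rotation":[-0.001,0,0]},{"claw":0.015,"delta_pos":[0,0.001,0],"rotation":[-0.001,0,0]},{"claw":0.015,"delta_pos":[0,0.0015,0],"rotation":[-0.001,0,0]}]' >/dev/null && python3 chk.py 9 && python3 -m pendant '[{"claw":0.015,"delta_pos":[0,0.0005,0],"rotation":[-0.001,0,0]},{"claw":0.015,"delta_pos":[0,0.001,0],"rotation":[-0.001,0,0]},{"claw":0.015,"delta_pos":[0,0.0015,0],"rotation":[-0.001,0,0]}]' >/dev/null && python3 chk.py 9 && python3 -m pendant '[{"claw":0.015,"delta_pos":[0,0.0005,0],"rotation":[-0.001,0,0]},{"claw":0.015,"delta_pos":[0,0.001,0],"rotation":[-0.001,0,0]},{"claw":0.015,"delta_pos":[0,0.0015,0],"rotation":[-0.001,0,0]}]' >/dev/null && python3 chk.py 9 && python3 -m pendant '[{"claw":0.015,"delta_pos":[0,0.0005,0],"rotation":[-0.001,0,0]},{"claw":0.015,"delta_pos":[0,0.001,0],"rotation":[-0.001,0,0]},{"claw":0.015,"delta_pos":[0,0.0015,0],"rotation":[-0.001,0,0]}]' >/dev/null && python3 chk.py 9 && python3 -m pendant '[{"claw":0.015,"delta_pos":[0,0.0005,0],"rotation":[-0.001,0,0]},{"claw":0.015,"delta_pos":[0,0.001,0],"rotation":[-0.001,0,0]},{"claw":0.015,"delta_pos":[0,0.0015,0],"rotation":[-0.001,0,0]}]' >/dev/null && python3 chk.py 9 && python3 -m pendant '[{"claw":0.015,"delta_pos":[0,0.0005,0],"rotation":[-0.001,0,0]},{"claw":0.015,"delta_pos":[0,0.001,0],"rotation":[-0.001,0,0]},{"claw":0.015,"delta_pos":[0,0.0015,0],"rotation":[-0.001,0,0]}]' >/dev/null && python3 chk.py 9
```

```text
t 11.55 tcp [596.54 -32.42 102.23] rpy [-3.1412e+00  1.8000e-03 -2.9269e+00] F rig(v,u,z) -3.79 -6.87 3.52 M [-1.349  0.341 -0.02 ] gap 21.5 q6 -1.901
   u 9.10  push 6.87
t 11.93 tcp [596.32 -31.53 102.21] rpy [-3.1412e+00  1.9000e-03 -2.9271e+00] F rig(v,u,z) -3.97 -7.94 3.52 M [-1.34   0.359  0.049] gap 20.9 q6 -1.9
   u 10.03  push 7.94
t 12.3 tcp [596.13 -30.64 102.22] rpy [-3.1412e+00  2.1000e-03 -2.9272e+00] F rig(v,u,z) -3.69 -5.76 2.26 M [-1.327  0.383  0.041] gap 21.0 q6 -1.898
   u 10.94  push 5.76
t 12.68 tcp [595.94 -29.74 102.22] rpy [-3.1412e+00  2.3000e-03 -2.9274e+00] F rig(v,u,z) -3.15 -6.15 3.88 M [-1.352  0.358  0.037] gap 20.9 q6 -1.897
   u 11.85  push 6.15
t 13.05 tcp [595.72 -28.83 102.24] rpy [-3.1413e+00  2.4000e-03 -2.9275e+00] F rig(v,u,z) -4.18 -5.87 3.23 M [-1.353  0.386  0.026] gap 20.9 q6 -1.895
   u 12.79  push 5.87
t 13.43 tcp [595.55 -27.94 102.24] rpy [-3.1413e+00  2.6000e-03 -2.9276e+00] F rig(v,u,z) -3.56 -6.53 4.27 M [-1.327  0.386  0.017] gap 21.0 q6 -1.894
   u 13.70  push 6.53
t 13.8 tcp [595.32 -27.03 102.21] rpy [-3.1413e+00  2.6000e-03 -2.9277e+00] F rig(v,u,z) -4.16 -6.64 4.06 M [-1.286  0.367  0.018] gap 21.0 q6 -1.892
   u 14.63  push 6.64
t 14.18 tcp [595.1  -26.14 102.19] rpy [-3.1413e+00  2.7000e-03 -2.9279e+00] F rig(v,u,z) -2.92 -6.38 4.8 M [-1.327  0.344  0.015] gap 21.0 q6 -1.89
   u 15.55  push 6.38
```

```bash
python3 -m pendant '[{"claw":0.015,"delta_pos":[0,0.0005,0],"rotation":[-0.001,0,0]},{"claw":0.015,"delta_pos":[0,0.001,0],"rotation":[-0.001,0,0]},{"claw":0.015,"delta_pos":[0,0.0015,0],"rotation":[-0.001,0,0]}]' >/dev/null && python3 chk.py 9 && python3 -m pendant '[{"claw":0.015,"delta_pos":[0,0.0005,0],"rotation":[-0.001,0,0]},{"claw":0.015,"delta_pos":[0,0.001,0],"rotation":[-0.001,0,0]},{"claw":0.015,"delta_pos":[0,0.0015,0],"rotation":[-0.001,0,0]}]' >/dev/null && python3 chk.py 9 && python3 -m pendant '[{"claw":0.015,"delta_pos":[0,0.0005,0],"rotation":[-0.001,0,0]},{"claw":0.015,"delta_pos":[0,0.001,0],"rotation":[-0.001,0,0]},{"claw":0.015,"delta_pos":[0,0.0015,0],"rotation":[-0.001,0,0]}]' >/dev/null && python3 chk.py 9 && python3 -m pendant '[{"claw":0.015,"delta_pos":[0,0.0005,0],"rotation":[-0.001,0,0]},{"claw":0.015,"delta_pos":[0,0.001,0],"rotation":[-0.001,0,0]},{"claw":0.015,"delta_pos":[0,0.0015,0],"rotation":[-0.001,0,0]}]' >/dev/null && python3 chk.py 9 && python3 -m pendant '[{"claw":0.015,"delta_pos":[0,0.0005,0],"rotation":[-0.001,0,0]},{"claw":0.015,"delta_pos":[0,0.001,0],"rotation":[-0.001,0,0]},{"claw":0.015,"delta_pos":[0,0.0015,0],"rotation":[-0.001,0,0]}]' >/dev/null && python3 chk.py 9 && python3 -m pendant '[{"claw":0.015,"delta_pos":[0,0.0005,0],"rotation":[-0.001,0,0]},{"claw":0.015,"delta_pos":[0,0.001,0],"rotation":[-0.001,0,0]},{"claw":0.015,"delta_pos":[0,0.0015,0],"rotation":[-0.001,0,0]}]' >/dev/null && python3 chk.py 9 && python3 -m pendant '[{"claw":0.015,"delta_pos":[0,0.0005,0],"rotation":[-0.001,0,0]},{"claw":0.015,"delta_pos":[0,0.001,0],"rotation":[-0.001,0,0]},{"claw":0.015,"delta_pos":[0,0.0015,0],"rotation":[-0.001,0,0]}]' >/dev/null && python3 chk.py 9 && python3 -m pendant '[{"claw":0.015,"delta_pos":[0,0.0005,0],"rotation":[-0.001,0,0]},{"claw":0.015,"delta_pos":[0,0.001,0],"rotation":[-0.001,0,0]},{"claw":0.015,"delta_pos":[0,0.0015,0],"rotation":[-0.001,0,0]}]' >/dev/null && python3 chk.py 9 && python3 -m pendant '[{"claw":0.015,"delta_pos":[0,0.0005,0],"rotation":[-0.001,0,0]},{"claw":0.015,"delta_pos":[0,0.001,0],"rotation":[-0.001,0,0]},{"claw":0.015,"delta_pos":[0,0.0015,0],"rotation":[-0.001,0,0]}]' >/dev/null && python3 chk.py 9 && python3 -m pendant '[{"claw":0.015,"delta_pos":[0,0.0005,0],"rotation":[-0.001,0,0]},{"claw":0.015,"delta_pos":[0,0.001,0],"rotation":[-0.001,0,0]},{"claw":0.015,"delta_pos":[0,0.0015,0],"rotation":[-0.001,0,0]}]' >/dev/null && python3 chk.py 9; python3 -c "from h import *; wrist('j1')"
```

```text
t 14.55 tcp [594.93 -25.24 102.21] rpy [-3.1413e+00  2.9000e-03 -2.9280e+00] F rig(v,u,z) -3.61 -5.95 2.89 M [-1.336  0.392  0.056] gap 20.9 q6 -1.889
   u 16.47  push 5.95
t 14.93 tcp [594.7  -24.33 102.21] rpy [-3.1414e+00  3.0000e-03 -2.9281e+00] F rig(v,u,z) -5.07 -6.89 3.85 M [-1.337  0.375  0.047] gap 20.7 q6 -1.887
   u 17.41  push 6.89
t 15.3 tcp [594.52 -23.44 102.25] rpy [-3.1413  0.0032 -2.9282] F rig(v,u,z) -3.58 -5.48 4.12 M [-1.301  0.356  0.076] gap 21.3 q6 -1.886
   u 18.32  push 5.48
t 15.68 tcp [594.29 -22.55 102.22] rpy [-3.1414  0.0033 -2.9284] F rig(v,u,z) -3.8 -6.76 4.24 M [-1.38   0.404 -0.004] gap 20.9 q6 -1.884
   u 19.23  push 6.76
t 16.05 tcp [594.1  -21.62 102.23] rpy [-3.1414  0.0034 -2.9285] F rig(v,u,z) -4.67 -6.38 3.64 M [-1.313  0.416  0.062] gap 21.3 q6 -1.883
   u 20.18  push 6.38
t 16.43 tcp [593.9  -20.71 102.24] rpy [-3.1415  0.0036 -2.9286] F rig(v,u,z) -3.64 -6.46 4.35 M [-1.428  0.391  0.066] gap 21.4 q6 -1.881
   u 21.11  push 6.46
t 16.8 tcp [593.83 -20.38 102.27] rpy [-3.1404  0.0039 -2.9288] F rig(v,u,z) -4.17 -12.04 2.88 M [-2.424  0.135  0.028] gap 20.7 q6 -1.88
   u 21.45  push 12.04
```

View pics/j1.png

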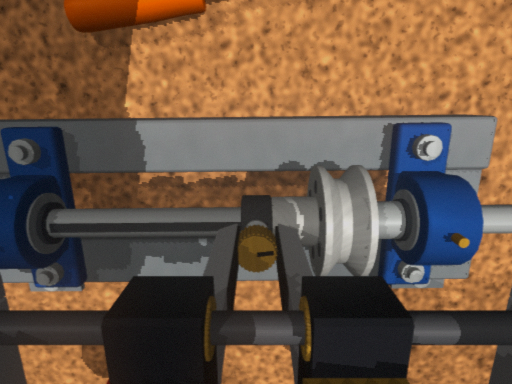

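At u≈21.4 the push jumped to 12 N and motion nearly stopped: the collar has only gone 0.3 mm instead of 0.9. I'll press to about 14.5 N at the wrist (12 N plus 2.5 N collar friction) and hold.

```bash
python3 -m pendant '[{"claw":0.015,"delta_pos":[0,0.0012,0],"rotation":[0,0,0]},{"claw":0.015,"delta_pos":[0,0.0014,0],"rotation":[0,0,0]},{"claw":0.015,"delta_pos":[0,0.0014,0],"rotation":[0,0,0]}]' >/dev/null; python3 chk.py 50;  python3 -m pendant '[{"claw":0.015,"delta_pos":[0,0.0014,0],"rotation":[0,0,0]},{"claw":0.015,"delta_pos":[0,0.0014,0],"rotation":[0,0,0]}]' >/dev/null; python3 chk.py 50
```

```text
t 17.23 tcp [593.8  -20.33 102.27] rpy [-3.1382  0.0042 -2.9291] F rig(v,u,z) -3.39 -11.78 2.07 M [-2.277  0.081  0.014] gap 21.0 q6 -1.877
   u 21.50  push 11.78
t 17.48 tcp [593.79 -20.32 102.28] rpy [-3.1359  0.0045 -2.9295] F rig(v,u,z) -3.22 -12.49 1.79 M [-2.296  0.074 -0.004] gap 21.1 q6 -1.875
   u 21.52  push 12.49
```

```bash
python3 -m pendant '[{"claw":0.015,"delta_pos":[0,0.0014,0],"rotation":[-0.002,0,0]},{"claw":0.015,"delta_pos":[0,0.0015,0],"rotation":[-0.003,0,0]},{"claw":0.015,"delta_pos":[0,0.0015,0],"rotation":[-0.003,0,0]}]' >/dev/null; python3 chk.py 50; python3 -c "from h import *; show()"
```

```text
t 17.85 tcp [593.78 -20.31 102.28] rpy [-3.1365  0.0049 -2.9298] F rig(v,u,z) -3.87 -12.14 2.72 M [-2.487  0.112  0.078] gap 20.8 q6 -1.875
   u 21.53  push 12.14
t 17.85 tcp [593.78 -20.31 102.28] rpy [-3.1365  0.0049 -2.9298] F rig(v,u,z) -3.87 -12.14 2.72 M [-2.487  0.112  0.078] gap 20.8 q6 -1.875
```

```bash
python3 -m pendant '[{"claw":0.015,"delta_pos":[0,0.0015,0],"rotation":[-0.002,0,0]},{"claw":0.015,"delta_pos":[0,0.0018,0],"rotation":[-0.003,0,0]},{"claw":0.015,"delta_pos":[0,0.0018,0],"rotation":[-0.003,0,0]},{"claw":0.015,"delta_pos":[0,0.0018,0],"rotation":[-0.003,0,0]},{"claw":0.015,"delta_pos":[0,0.0018,0],"rotation":[-0.003,0,0]}]' >/dev/null; python3 chk.py 50; python3 -c "from h import *; wrist('k');wrist('k1'); show()"
```

```text
t 18.48 tcp [593.78 -20.24 102.29] rpy [-3.1368  0.0053 -2.9303] F rig(v,u,z) -3.9 -14.21 2.27 M [-2.735e+00 -1.000e-03  1.900e-02] gap 20.9 q6 -1.875
   u 21.59  push 14.21
t 18.57 tcp [593.74 -20.23 102.25] rpy [-3.1368  0.0052 -2.9303] F rig(v,u,z) -2.5 -13.71 2.38 M [-2.723  0.025 -0.032] gap 21.1 q6 -1.875
```

Solid at home: about 14 N at the wrist with no further travel. I'll hold it a moment longer while raising the grip force.

```bash
python3 -m pendant '[{"claw":0.015,"delta_pos":[0,0.0019,0],"rotation":[-0.003,0,0]},{"claw":0.015,"delta_pos":[0,0.0019,0],"rotation":[-0.003,0,0]},{"claw":0.015,"delta_pos":[0,0.0019,0],"rotation":[-0.003,0,0]},{"claw":0.015,"delta_pos":[0,0.0019,0],"rotation":[-0.003,0,0]},{"claw":0.015,"delta_pos":[0,0.0019,0],"rotation":[-0.003,0,0]}]' 55 >/dev/null; python3 chk.py 50; python3 -m pendant '[{"claw":0.015,"delta_pos":[0,0.0014,0],"rotation":[-0.002,0,0.1]},{"claw":0.015,"delta_pos":[0,0.0012,0],"rotation":[-0.002,0,0.25]},{"claw":0.015,"delta_pos":[0,0.0012,0],"rotation":[-0.002,0,0.4]},{"claw":0.015,"delta_pos":[0,0.0012,0],"rotation":[-0.002,0,0.4]}]' >/dev/null;python3 chk.py 50; python3 -c "from h import *; wrist('l');s,p,R=st();print(R.T@U)"
```

```text
t 19.2 tcp [593.74 -20.21 102.28] rpy [-3.1368  0.0057 -2.9308] F rig(v,u,z) -3.45 -15.65 2.05 M [-3.008 -0.055  0.019] gap 20.7 q6 -1.875
   u 21.64  push 15.65
t 19.7 tcp [593.73 -20.37 102.22] rpy [-3.1395  0.0078  2.9497] F rig(v,u,z) -3.23 -12.1 2.23 M [-2.367  0.108 -0.097] gap 20.9 q6 -1.472
   u 21.48  push 12.10
[ 0.40151163  0.91583969 -0.00510625]
```

View pics/l.png

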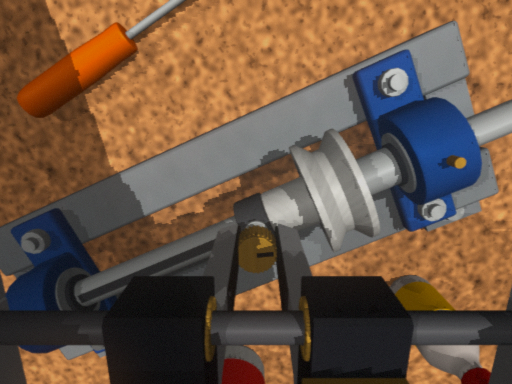

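The knob follows (line at (266,254) still points right) and the push is holding. I'll turn further, keeping the push along the shaft.

```bash
python3 -m pendant '[{"claw":0.015,"delta_pos":[0.00045,0.001,0],"rotation":[0,0,0.14]},{"claw":0.015,"delta_pos":[0.00045,0.001,0],"rotation":[0,0,0.28]},{"claw":0.015,"delta_pos":[0.00045,0.001,0],"rotation":[0,0,0.42]},{"claw":0.015,"delta_pos":[0.00045,0.001,0],"rotation":[0,0,0.56]},{"claw":0.015,"delta_pos":[0.00045,0.001,0],"rotation":[0,0,0.7]},{"claw":0.015,"delta_pos":[0.00045,0.001,0],"rotation":[0,0,0.8]},{"claw":0.015,"delta_pos":[0.00045,0.001,0],"rotation":[0,0,0.8]}]' >/dev/null;python3 chk.py 50; python3 -c "from h import *; wrist('m');s,p,R=st();print(R.T@U)"
```

```text
t 20.62 tcp [593.74 -20.39 102.05] rpy [3.1378 0.0087 2.1494] F rig(v,u,z) -3.36 -9.54 1.81 M [-2.038  0.035 -0.127] gap 20.9 q6 -0.671
   u 21.46  push 9.54
[ 0.93698703  0.34929853 -0.00677077]
```

View pics/m.png

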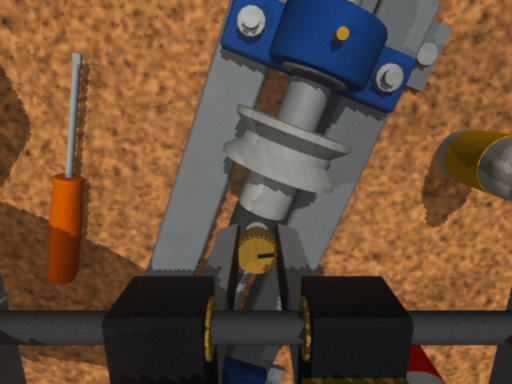

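```bash
python3 -m pendant '[{"claw":0.015,"delta_pos":[0.0009,0.00035,0],"rotation":[0,0,0.12]},{"claw":0.015,"delta_pos":[0.0009,0.00035,0],"rotation":[0,0,0.24]},{"claw":0.015,"delta_pos":[0.0009,0.00035,0],"rotation":[0,0,0.35]},{"claw":0.015,"delta_pos":[0.0009,0.00035,0],"rotation":[0,0,0.35]}]' >/dev/null;python3 chk.py 50; python3 -m pendant '[{"claw":0.015,"delta_pos":[0.0009,0,0],"rotation":[0,0,0.05]},{"claw":0.015,"delta_pos":[0.0009,0,0],"rotation":[0,0,0.1]},{"claw":0.015,"delta_pos":[0.0009,0,0],"rotation":[0,0,0.1]}]' >/dev/null;python3 chk.py 50; python3 -c "from h import *; wrist('n');s,p,R=st();print(R.T@U)"
```

```text
t 21.18 tcp [593.83 -20.41 101.96] rpy [3.1347 0.0085 1.7986] F rig(v,u,z) -3.11 -9.63 0.85 M [-1.939 -0.004 -0.08 ] gap 20.8 q6 -0.318
   u 21.42  push 9.63
t 21.55 tcp [593.84 -20.43 101.89] rpy [3.1335 0.0092 1.6976] F rig(v,u,z) -3.22 -10.24 2.6 M [-1.874  0.208  0.005] gap 20.6 q6 -0.216
   u 21.39  push 10.24
[ 0.99537616 -0.09554098 -0.00991035]
```

View pics/n.png

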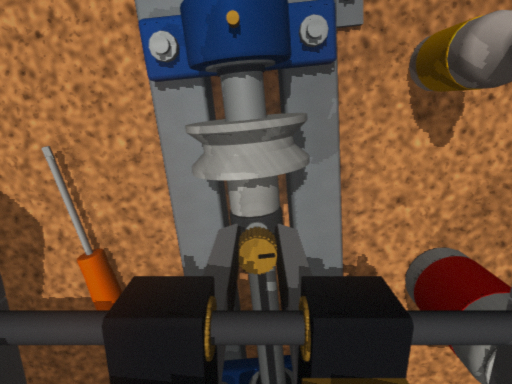

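```bash
python3 -m pendant '[{"claw":0.015,"delta_pos":[0.0009,0,0],"rotation":[0,0,0.05]},{"claw":0.015,"delta_pos":[0.0009,0,0],"rotation":[0,0,0.1]},{"claw":0.015,"delta_pos":[0.0009,0,0],"rotation":[0,0,0.1]}]' >/dev/null;python3 chk.py 50;  python3 -c "from h import *; wrist('o')"; python3 -m pendant '[{"claw":0.015,"delta_pos":[0.0009,0,0],"rotation":[0,0,0.05]},{"claw":0.015,"delta_pos":[0.0009,0,0],"rotation":[0,0,0.1]},{"claw":0.015,"delta_pos":[0.0009,0,0],"rotation":[0,0,0.1]}]' >/dev/null;python3 chk.py 50; python3 -c "from h import *
wrist('o2')
a=[cv2.imread('pics/%s.png'%n)[220:280,215:300] for n in ('h2','m','n','o','o2')]
cv2.imwrite('pics/o3.png',cv2.resize(np.hstack(a),None,fx=1.8,fy=1.8,interpolation=cv2.INTER_CUBIC))"
```

```text
t 21.98 tcp [593.89 -20.51 101.87] rpy [3.1322 0.01   1.5979] F rig(v,u,z) -4.32 -9.35 3.45 M [-1.946  0.425  0.558] gap 20.9 q6 -0.115
   u 21.31  push 9.35
t 22.4 tcp [593.99 -19.49 101.86] rpy [3.131  0.009  1.4991] F rig(v,u,z) -2.54 -2.24 3.54 M [-0.515  0.358  0.311] gap 20.6 q6 -0.015
   u 22.28  push 2.24
```

View pics/o3.png

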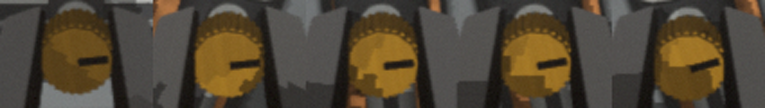

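The moment rose to 0.56 N m, then the pads slipped on the knob: the index line tilts relative to the gripper in the last crop. So the screw is hard down on its stop. I'll let go and lift away.

```bash
python3 -m pendant '[{"claw":0.03,"delta_pos":[0,0,0],"rotation":[0,0,0]},{"claw":0.05,"delta_pos":[0,0,0],"rotation":[0,0,0]},{"claw":0.05,"delta_pos":[0,0,0],"rotation":[0,0,0]},{"claw":0.05,"delta_pos":[0,0,0],"rotation":[0,0,0]},{"claw":0.05,"delta_pos":[0,0,-0.02],"rotation":[0,0,0]},{"claw":0.05,"delta_pos":[0,0,-0.05],"rotation":[0,0,0]},{"claw":0.05,"delta_pos":[0,0,-0.08],"rotation":[0,0,0]},{"claw":0.05,"delta_pos":[0,0,-0.08],"rotation":[0,0,0]},{"claw":0.05,"delta_pos":[0,0,-0.08],"rotation":[0,0,0]},{"claw":0.05,"delta_pos":[0,0,-0.08],"rotation":[0,0,0]}]'
python3 - <<'E'
from h import *
show();im,T=wrist("p");cv2.imwrite("pics/p2.png",cv2.resize(im[40:300,150:370],None,fx=2.2,fy=2.2,interpolation=cv2.INTER_CUBIC))
top=manip.camera("top")[:,:,::-1].copy();sc=manip.camera("scene")[:,:,::-1].copy()
cv2.imwrite("pics/q_top.png",top);cv2.imwrite("pics/q_scene.png",sc)
print(plane("wrist",[x for x in blobs(im,(18,100,60),(32,255,255),60) if 200<x[0][0]<320][0][0],118,T))
E
```

```text
clock: 23.7
eef_pos: [592.8, -18.7, 180.6]
eef_rot: [3.133, 0.009, 1.5]
wrist_force: [-0.3, -0.3, 0.3]
finger_gap: 50.1
t 23.7 tcp [592.78 -18.69 180.63] rpy [3.1329 0.0089 1.4998] F rig(v,u,z) -0.35 -0.18 0.32 M [-0.075 -0.062  0.016] gap 50.1 q6 -0.016
[594.22753664 -21.65761137 118.        ]
```

View pics/p2.png

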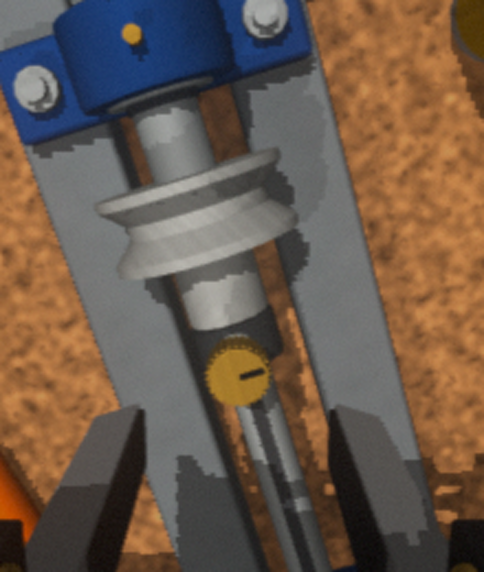

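View pics/q_scene.png

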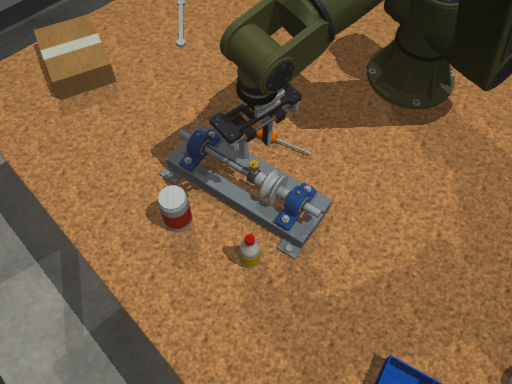

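The collar sits against the boss, with the knob at about (258,211) in the wrist frame. The can (175,208), bottle (249,250) and screwdriver are where they were. I'll check the index line angle in world axes against the start.

```bash
python3 - <<'E'
from h import *
C=np.array(manip.camera_model("wrist")["T_tool_cam"])
def ang(name,pos,rpy):
    im=cv2.imread(f"pics/{name}.png")
    b=[x for x in blobs(im,(18,100,60),(32,255,255),60) if 200<x[0][0]<320][0]
    x,y,w,h,_=b[1]
    k=5;g=cv2.resize(im[y:y+h,x:x+w],None,fx=k,fy=k,interpolation=cv2.INTER_CUBIC)
    hsv=cv2.cvtColor(g,cv2.COLOR_BGR2HSV);m=(hsv[:,:,2]<75).astype(np.uint8)
    d=np.zeros_like(m);cv2.circle(d,(g.shape[1]//2,g.shape[0]//2),int(.36*min(g.shape[:2])),1,-1)
    n,l,s,c=cv2.connectedComponentsWithStats(m*d);i=1+np.argmax(s[1:,4])
    ys,xs=np.nonzero(l==i);vx,vy,x0,y0=cv2.fitLine(np.stack([xs,ys],1).astype(np.float32),cv2.DIST_L2,0,.01,.01).ravel()
    T=np.eye(4);T[:3,:3]=Ro.from_euler('xyz',rpy).as_matrix();T[:3,3]=pos;T=T@C
    f=lambda t:plane("wrist",((x0+t*vx)/k+x,(y0+t*vy)/k+y),124,T)
    d=f(20)-f(-20);print(name,s[i,4],np.arctan2(d[1],d[0])%np.pi)
ang("e",[601.55,-63.59,154.78],[3.1415,-.0015,1.7983])
ang("f",[603.76,-61.56,101.91],[3.1405,-.0011,1.8013])
ang("p",[592.78,-18.69,180.63],[3.1329,.0089,1.4998])
ang("o2",[593.99,-19.49,101.86],[3.131,.009,1.4991])
E
python3 - <<'E'
from h import *
for n in("scene","top"):
    for f in("a","q"):
        im=cv2.imread(f"pics/{f}_{n}.png")
        print(n,f,"red",[b[0] for b in blobs(im,(0,150,80),(4,255,255),40)+blobs(im,(174,150,80),(180,255,255),40)],"or",[b for b in blobs(im,(8,200,150),(14,255,255),60)][:3])
E
```

```text
e 712 0.346526103648207
f 1191 0.3510725097853056
p 575 0.23333092467292849
o2 1360 0.25611263327724154
scene a red [[181.1, 219.8], [249.2, 238.8]] or [([256.7, 130.9], [242, 122, 33, 18, 108])]
scene q red [[180.6, 219.9], [249.2, 239.2]] or []
top a red [[293.5, 117.2], [211.6, 130.2]] or []
top q red [[299.9, 120.6], [211.7, 130.3]] or []
```

The index line is now about 0.1 rad below its start, consistent with the stop. The can's red centroid shifted in the top view but not in the scene view, so I'll check that image.

View pics/q_top.png

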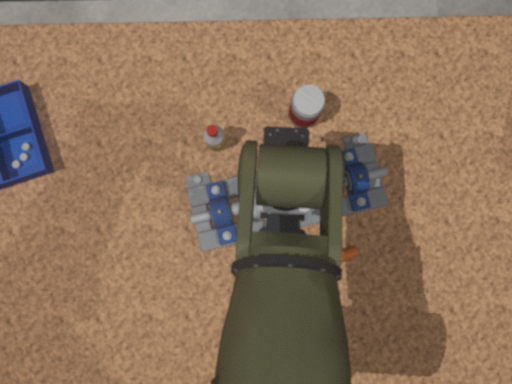

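The can is at (307,104), unmoved, so that shift came from the gripper's shadow on its red side. Nothing is touching the rig, so I'm handing in.

```bash
python3 -c "
from cell import manip
print(manip.sign_off())"
```

```text
the job is handed in; nothing more can be done
None
```

The pulley is pushed home on the sleeve, with the collar against its boss and the thumbscrew hard down. I handed the job in at about 24 s.

- **Loosening:** I gripped the knob and turned it about 1.57 rad counter-clockwise. The collar then slid freely at about 3 N.
- **Finding home:** The collar met the pulley and pushed it about 19.5 mm at 6–7 N. It then came up solid at knob y ≈ 21.5 mm, by my estimate in the rig frame.
- **Pressing:** I pressed there for about 1.5 s. The wrist read 12–15.7 N, which is about 9–13 N on the pulley after the collar's own friction. This is always below 20 N in the readings I took.
- **Tightening:** With the push held at about 10 N, I turned the screw back down. The moment reached 0.56 N m, then the pads slipped on the knob. That slip let the gripper slide about 1 mm on the knob and the push dropped to 2 N. The screw was already at its stop.

**Last checks:**
- The index line ended about 0.1 rad below its starting angle, which fits the hard stop.
- The wrist picture shows the collar up against the boss.
- The can and bottle are where they were in both fixed views, after I looked into an apparent shift of the can in the top view and put it down to shadow.
- The screwdriver was checked only by eye in the scene view, because the arm partly hid it from the colour check.
- After letting go, the wrist force was near zero.

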